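# Lay a glass sample tube on the roller mixer and start it

### The job

Take the thin glass tube with the blue cap out of the green rack, lay it gently on its side in a groove between the rollers of the tube mixer and let go; hold it with the lightest grip and do not knock, drop or press it. You can set it down in the sloping rest on the way to change your grip. Then press the mixer's white, yellow and green keys fully down in that order, one at a time, leaving the red key, the other two tubes and the red-capped jar alone.

Things in the scene. Friction and masses are not known exactly. Their poses are not given: they have to be found in the camera images.
- tube_blue: thin amber glass tube with blue screw cap, 30 mm across, 130 mm long (cap: top 18 mm), 50 to 80 g, balance point 68 mm from the bottom. Origin at the centre of its rounded bottom end, z along it to the cap. Upright in the rack. Cracks if squeezed with over 80 N (sum of both fingers: use the lightest grip) or knocked or pushed on anything with over 40 N
- tube_orange: a tube of the same make with an orange cap, upright in the same rack row; stays where it is
- tube_white: a tube of the same make with a white cap, upright in the same rack row; stays where it is
- rack: green block rack, 105 (x) x 165 (y) x 50 mm high, fixed. Origin under its centre. Six 32 mm holes, 45 mm deep (floor 5 mm above the bench), at x = -26 and +26 mm, y = -50, 0, +50 mm; three tubes stand in the row at x = -26 mm, sticking out 85 mm above its top; the other row is empty
- rest: sloping tube rest, white plate with blue V cradles, 150 x 150 mm foot, 105 mm high, fixed. Origin under its centre. Two empty places, in each a tube lies at 45 degrees in the rest's y-z plane, cap end up towards its -y, bottom on a toe stop. Cradles 8 mm wide stand 16 and 85 mm from the tube's bottom end; between them its sides are free, the plate is 40 mm below its axis
- rest_a (a point): centre of the bottom end of a tube lying in the rest's place nearer the robot (rest's x = -32 mm); its axes are the rest's: the tube's axis runs from here along (0, -0.707, 0.707)
- rest_b (a point): the same for the rest's other place (rest's x = +32 mm)
- mixer: roller mixer, white with blue end plates, 180 (x) x 350 (y) x 104 mm high, fixed. Origin under its centre. Five grey rollers along y, 26 mm thick, 30 mm apart, from y = -64 to 164 mm, tops 98 mm high, not turning. A tube lies in a groove between two of them (x = -45, -15, 15 or 45 mm), its axis 10.6 mm above the roller tops. Key panel at the -y end, top 85 mm high
- bed (a point): middle of a tube lying in the groove at x = -15 mm of the mixer, half way along the rollers, on the tube's axis; axes as the mixer's, y along the rollers
- key_white (a joint): travel of the white power key, nearest the robot in the row of four along the mixer's x: 0 up, 0.005 m fully down; springs back
- key_white_top (a point): centre of the top face of that key (22 mm across, keys 38 mm apart, pressed straight down, 4 N at the bottom)
- key_yellow (a joint): travel of the yellow timer key, second in the row: 0 up, 0.005 m fully down; springs back
- key_yellow_top (a point): centre of the top face of that key (22 mm across, keys 38 mm apart, pressed straight down, 4 N at the bottom)
- key_green (a joint): travel of the green start key, third in the row: 0 up, 0.005 m fully down; springs back
- key_green_top (a point): centre of the top face of that key (22 mm across, keys 38 mm apart, pressed straight down, 4 N at the bottom)
- key_red (a joint): travel of the red stop key, last in the row, not to be pressed: 0 up, 0.005 m fully down; springs back
- key_red_top (a point): centre of the top face of that key (22 mm across, keys 38 mm apart, pressed straight down, 4 N at the bottom)
- jar: small glass jar with red cap, 48 mm across, 62 mm high; stays where it is

How it is judged:
By the outcome, as a careful person would: the job done as asked, in the order asked, and still so for the second after the job is handed in, with the robot touching nothing.
It also fails if it takes over 66 s, if anything falls off the work surface, if the arm or the gripper's body presses on something with over 40 N, if the wrist force passes 120 N, or if a joint passes its speed limit or range.

### The arm

A 6-joint arm with a two-finger parallel gripper is mounted at the origin on the work surface. World frame = base frame: x ahead of the robot, y to its left, z up, the work surface at z = 0. Lengths are in m, angles in degrees, forces in N, time in s.
With the tool pointing down it reaches from about 0.35 to 0.725 m from the base axis. Payload 4.3 kg.
Tool frame: the origin (TCP) lies midway between the tips of the shut fingers; the grasp point (between the pads) lies 19 mm behind it; z points along the fingers, y is the line along which they close (so a half turn about z gives the same grasp; the last joint's range is limited). The gripper opens to 85 mm and grips with 20 to 120 N. Pads are 22 mm wide; open, the fingers measure 114 mm over their backs; the gripper's body (76 mm by 85 mm) begins 54 mm behind the grasp point. The pads swing forward as they close: fully open they stand 13 mm farther back than shut.
Start: joints at [57.107, 21.618, 4.641, 73.018, 0, 83.68], TCP at [0.257, 0.514, 0.231] pointing down, gripper open.
Joint ranges: [-156.06, 156.06], [-48.1, 94.91], [-58.44, 69.94], [-101.28, 121.22], [-78.64, 73.56], [-180, 180]. Speed limits (degrees/s): [147.25, 147.25, 180, 180, 180, 180].

### API

Orientations are given as a 3x3 rotation matrix whose columns are the frame's x, y, z axes.
In Python, from cell import ctrl, gripper_to, ik, vision, job gives the robot as it stands. Calls block until the motion is done:
- ctrl.goto(position, orientation): joint-space move of the TCP to a pose.
- ctrl.line_to(position, rot=None, feed=0.15, f_stop=None): straight line of the TCP; rot=None keeps the orientation; feed is the mean speed in m/s. With f_stop (N) it stops when the force on the tool has changed by that much, and returns True; else False.
- ctrl.movej(angles): joint-space move.
- gripper_to(opening, grip_force=None): finger opening in m; grip_force is the grip in N (None keeps the last); returns when the fingers have stopped.
- ctrl.wait(seconds).
- ik(position, orientation): joint angles nearest the present ones, or None.
- vision.snapshot(name): name is "scene" or "side" or "wrist"; returns the picture (420x560x3 uint8, red, green, blue); there is no depth.
- vision.camera_model(name): a dict with "vfov" (degrees; the focal length in pixels is half the picture's height over the tangent of half this angle, whatever the lens; pixels are square), "cx", "cy" (the principal point, pixels), "pose" (4x4, takes a point from camera to world coordinates). Camera axes: x right, y up, looking along -z (the intrinsics and any distortion apply to the point x, -y, -z); pixel columns grow to the right and rows downward; lengths in m; the calibration is good to about 2 mm. A picture is of the moment at which its call begins: read the wrist's pose just before it. camera_model takes no time and is no camera call; for the wrist camera it gives the pose at the moment of the call.
A pose or a line that the arm cannot do raises ctrl.IKError and nothing moves.
- job.finish_job(): hands the job in; it is judged then, once.
Readings, each from a call of its own:
- ctrl.current_clock(): time.
- ctrl.current_joint_positions(): joint angles.
- ctrl.current_joint_velocities(): joint speeds.
- ctrl.current_joint_torque(): joint torques, N m.
- ctrl.current_eef_pos(): TCP position.
- ctrl.current_orientation(): TCP orientation.
- ctrl.current_contact_force(): force on the tool from outside, world axes, zero at the start.
- ctrl.current_wrist_torque(): the same for the moment, N m.
- ctrl.current_grip_width(): finger opening in m.
- ctrl.current_grip_force(): force on a finger pad.
Only numpy, scipy, OpenCV 4.12 (cv2) and the standard library are available. Lean on these libraries where they do the work, as an engineer would, in place of code of your own. Each camera call takes 0.05 s, during which the arm holds its last target. There are 200 camera calls.

## Working session

There is one attempt and no reset: what is moved stays moved. The work goes in short steps, each a Python script; the robot and the scene stay as the last script left them, time stands still between calls to the robot, and variables do not carry over. Pictures are saved under pics/ and viewed, at most 10 in all, crops included, and the job is handed in when it is done.

```bash
ls; mkdir -p pics; python3 - <<'E'
from cell import ctrl,vision
import cv2,numpy as np
np.set_printoptions(precision=4,suppress=True)
for n in("scene","side","wrist"):
    print(n,vision.camera_model(n))
    im=vision.snapshot(n); cv2.imwrite(f"pics/{n}0.png",im[:,:,::-1])
print(ctrl.current_clock(),ctrl.current_orientation())
a=[cv2.imread(f"pics/{n}0.png") for n in("scene","side")]
E
```

```text
pics
scene {'vfov': 56.45137948007531, 'cx': 277.8532794753809, 'cy': 210.98224256861016, 'pose': array([[-0.554 , -0.5625,  0.6138,  1.1795],
       [ 0.8322, -0.3534,  0.4273,  0.3935],
       [-0.0234,  0.7475,  0.6639,  0.742 ],
       [ 0.    ,  0.    ,  0.    ,  1.    ]])}
side {'vfov': 47.95423250065802, 'cx': 275.6463138360678, 'cy': 219.94268048974843, 'pose': array([[ 0.9958,  0.0754, -0.0517,  0.4883],
       [-0.0897,  0.6969, -0.7115, -0.986 ],
       [-0.0177,  0.7132,  0.7008,  1.039 ],
       [ 0.    ,  0.    ,  0.    ,  1.    ]])}
wrist {'vfov': 69.3649795007723, 'cx': 286.0415960860316, 'cy': 211.0377913980302, 'pose': array([[ 0.4466, -0.8626, -0.2378,  0.197 ],
       [ 0.8947,  0.4303,  0.1195,  0.5439],
       [-0.0007, -0.2661,  0.9639,  0.3743],
       [ 0.    ,  0.    ,  0.    ,  1.    ]])}
0.15 [[-0.8944  0.4473 -0.0008]
 [ 0.4473  0.8944 -0.0013]
 [ 0.0002 -0.0016 -1.    ]]
```

View pics/scene0.png

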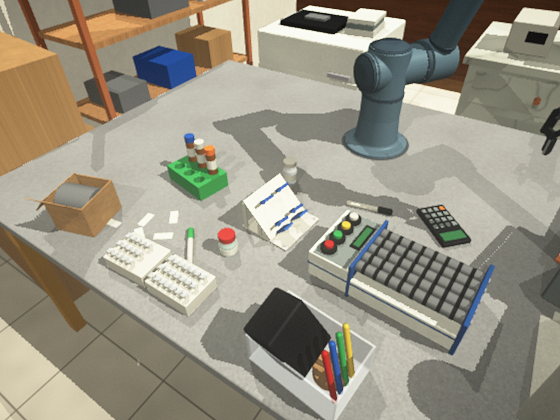

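View pics/side0.png

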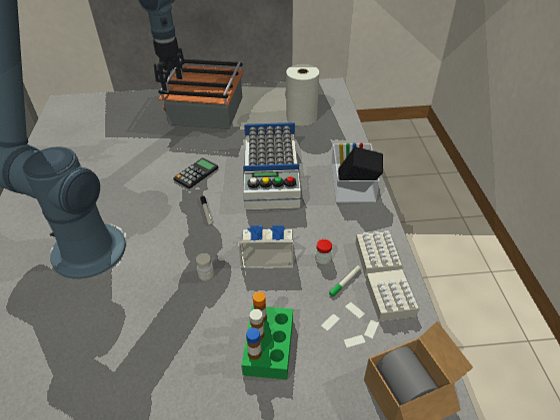

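The scene view shows the rack (~198,170) with blue, white and orange caps in a row on the robot side, the rest (~280,210), the jar (228,240), the mixer keys (330–355,215–245) and the rollers (420,270). In the side view the blue cap is at (253,337), the keys are at (254–290,182) and the mixer axis runs nearly along world y. Next I'll find the blobs and triangulate them.

```bash
cat > h.py <<'E'
import numpy as np,cv2
np.set_printoptions(precision=4,suppress=True)
def ray(M,u,v):
    f=210/np.tan(np.radians(M["vfov"]/2)); P=M["pose"]
    d=P[:3,:3]@np.array([(u-M["cx"])/f,-(v-M["cy"])/f,-1.]); return P[:3,3],d/np.linalg.norm(d)
def onz(M,u,v,z):
    o,d=ray(M,u,v); return o+d*(z-o[2])/d[2]
def tri(*rs):
    A=sum(np.eye(3)-np.outer(d,d) for o,d in rs); b=sum((np.eye(3)-np.outer(d,d))@o for o,d in rs)
    p=np.linalg.solve(A,b); return p,max(np.linalg.norm(np.cross(p-o,d)) for o,d in rs)
def proj(M,p):
    f=210/np.tan(np.radians(M["vfov"]/2)); q=np.linalg.inv(M["pose"])@np.r_[p,1]
    return np.array([M["cx"]+f*q[0]/-q[2],M["cy"]-f*q[1]/-q[2]])
H={"red":[(0,6),(172,180)],"orange":[(7,17)],"yellow":[(20,34)],"green":[(45,80)],"blue":[(100,125)]}
def blobs(im,col,roi=None,amin=8,smin=120,vmin=50):
    hsv=cv2.cvtColor(im,cv2.COLOR_RGB2HSV); m=np.zeros(im.shape[:2],np.uint8)
    for a,b in H[col]: m|=cv2.inRange(hsv,(a,smin,vmin),(b,255,255))
    if roi: k=np.zeros_like(m); x0,y0,x1,y1=roi; k[y0:y1,x0:x1]=255; m&=k
    n,l,s,c=cv2.connectedComponentsWithStats(m)
    return m,[(c[i],s[i]) for i in range(1,n) if s[i][4]>=amin]
E
python3 - <<'E'
import cv2
from h import *
for n,roi in(("scene",(150,120,500,350)),("side",(230,110,340,390))):
    im=cv2.imread(f"pics/{n}0.png")[:,:,::-1].copy()
    for c in H:
        for cc,s in blobs(im,c,roi)[1]: print(n,c,cc.round(1),s)
def crop(n,x,y,w,h,k): return cv2.resize(cv2.imread(f"pics/{n}0.png")[y:y+h,x:x+w],None,fx=k,fy=k,interpolation=cv2.INTER_CUBIC)
a=crop("scene",150,120,100,75,4);b=crop("scene",300,195,100,75,4);c=crop("side",235,280,100,75,4);d=crop("side",230,115,100,75,4)
cv2.imwrite("pics/c1.png",np.vstack([np.hstack([a,b]),np.hstack([c,d])]))
E
```

```text
scene red [226.1 235.5] [218 228  17  16 224]
scene red [328.9 243.9] [324 240  10   9  77]
scene orange [190.  145.5] [187 143   7   5  28]
scene orange [207.6 152.2] [196 145  19  16 178]
scene orange [192.7 158.7] [189 157   8   4  23]
scene orange [202.2 165.1] [199 163   7   5  26]
scene orange [212.8 171.6] [209 169   9   5  29]
scene orange [441.3 207.6] [439 206   6   4  20]
scene yellow [345.6 224.9] [341 221  10   9  74]
scene yellow [346.8 336.5] [343 323   9  27 157]
scene green [199.8 177.4] [ 168  156   60   44 1026]
scene green [203.4 168.9] [200 168   7   2   8]
scene green [190.  232.1] [188 228   5   9  44]
scene green [337.6 233.9] [333 230  10   9  55]
scene green [339.7 340.7] [336 332   8  18  94]
scene blue [189.1 137.7] [185 134   9   9  71]
scene blue [282.  186.6] [277 183  12   8  25]
scene blue [266.3 199. ] [261 195  12   9  29]
scene blue [296.4 207.7] [292 204  11   9  25]
scene blue [302.3 213. ] [299 210   8   7  19]
scene blue [281.7 220.5] [277 216  11  10  27]
scene blue [366.4 248.2] [349 221  39  61 241]
scene blue [287.7 226. ] [284 223   9   7 
[... 293 characters left out ...]
nge [261.5 336.5] [260 334   4   6  12]
side orange [253.7 344.7] [248 341  12   7  41]
side orange [254.6 356.1] [249 352  12   7  36]
side yellow [265.1 180.1] [262 177   7   7  41]
side green [264.  173.4] [260 173   8   2  10]
side green [273.7 173.3] [272 172   4   3   9]
side green [277.2 179.5] [274 176   7   8  37]
side green [334.8 290. ] [330 284  10  12  75]
side green [271.8 346.2] [ 242  307   51   73 2337]
side green [248.9 324.8] [248 320   3   9  15]
side blue [270.  126.7] [245 123  50  12 241]
side blue [270.7 166.8] [243 164  56   7 297]
side blue [255.6 232.1] [248 226  15  14 160]
side blue [277.7 232. ] [270 226  15  14 156]
side blue [252.7 335.4] [246 328  14  16 176]
```

View pics/c1.png

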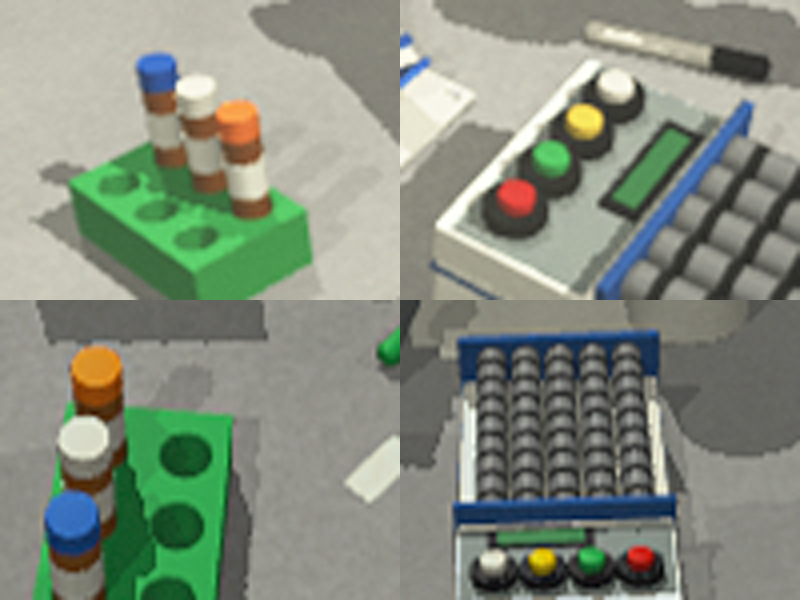

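The crops give the blue cap top at scene (189,135) and side (253,332). The white key is at scene (354,216) and side (253,180), and the other three keys come from the blobs. I'll triangulate these and check the geometry and reach.

```bash
python3 - <<'E'
from h import *
from cell import ctrl,ik,vision
S,D=vision.camera_model("scene"),vision.camera_model("side")
P={"white":((354,215.7),(252.7,179.7)),"yellow":((345.6,224.9),(265.1,180.1)),"green":((337.6,233.9),(277.2,179.5)),"red":((328.9,243.9),(289.8,179.3)),
"bluecap":((189.1,137.7),(252.7,335.4)),"orangecap":((207.4,150),(259.5,299)),"jar":((226.1,235.5),(323.9,245.7))}
for k,(a,b) in P.items(): print(k,*tri(ray(S,*a),ray(D,*b)))
# plate top corners side view (z~.104) ends
for uv in((245,124),(294.5,124),(243,165.5),(299,165)): print("plate",onz(D,*uv,.104))
def R(z,y): z=np.array(z,float);z/=np.linalg.norm(z);y=np.array(y,float);y/=np.linalg.norm(y);return np.c_[np.cross(y,z),y,z]
c,_=tri(*[ray(m,*q) for m,q in zip((S,D),P["bluecap"])])
for t in(90,75,60,45):
  for az in(90,60,45,30,0,-20):
    a,b=np.radians(az),np.radians(t)
    z=[np.cos(a)*np.sin(b),np.sin(a)*np.sin(b),-np.cos(b)]
    o=[]
    for s in(1,-1):
      for h in(.09,.11):
        q=ik(np.r_[c[:2],h],R(z,[-s*np.sin(a),s*np.cos(a),0])); o.append(None if q is None else np.round(q))
    print(t,az,o)
E
```

```text
white [0.5035 0.1477 0.1031] 0.0014085054113991019
yellow [0.5416 0.1441 0.1011] 0.0011870306490797435
green [0.5791 0.1422 0.1017] 0.001135140526455709
red [0.6178 0.14   0.1012] 0.000707947306163305
bluecap [ 0.4733 -0.417   0.1259] 0.0009593115567686191
orangecap [ 0.4956 -0.3222  0.1269] 0.0021431389595068357
jar [ 0.6877 -0.1059  0.0554] 0.0015789425540327338
plate [0.4923 0.4618 0.104 ]
plate [0.6677 0.4412 0.104 ]
plate [0.4755 0.2228 0.104 ]
plate [0.6542 0.2052 0.104 ]
90 90 [None, None, None, None]
90 60 [None, None, None, None]
90 45 [None, None, None, None]
90 30 [None, None, None, None]
90 0 [None, None, None, None]
90 -20 [None, None, None, None]
75 90 [None, None, None, None]
75 60 [None, None, None, None]
75 45 [array([ -73.,   69.,   27.,  108.,   59., -154.]), array([ -73.,   67.,   27.,  110.,   59., -154.]), array([-73.,  69.,  27., 108.,  59.,  26.]), array([-73.,  67.,  27., 110.,  59.,  26.])]
75 30 [array([ -75.,   56.,    3.,   81.,   69., -137.]), array([ -75.,   55.,    3.,   83.,   69., -137.]), array([-75.,  56.,   3.,  81.,  69.,  43.]), array([-75.,  55
[... 1394 characters left out ...]
   44.,    9.,   75.,   41., -119.]), array([-66.,  45.,   7.,  73.,  41.,  61.]), array([-66.,  44.,   9.,  75.,  41.,  61.])]
45 30 [array([ -68.,   36.,   -9.,   53.,   44., -101.]), array([ -68.,   34.,   -8.,   55.,   44., -101.]), array([-68.,  36.,  -9.,  53.,  44.,  79.]), array([-68.,  34.,  -8.,  55.,  44.,  79.])]
45 0 [array([-66.,  20., -39.,   9.,  40., -58.]), array([-66.,  18., -37.,  12.,  40., -58.]), array([-66.,  20., -39.,   9.,  40., 122.]), array([-66.,  18., -37.,  12.,  40., 122.])]
45 -20 [array([-60.,  14., -52., -14.,  27., -31.]), array([-60.,  12., -51., -10.,  27., -31.]), array([-60.,  14., -52., -14.,  27., 149.]), array([-60.,  12., -51., -10.,  27., 149.])]
```

Everything agrees: key pitch is 38.2 mm, cap height is fine, and a 75° tilted grasp is reachable. That allows one grasp with no regrasp. I'll refine the mixer and rack with the wrist camera.

```bash
python3 - <<'E'
from h import *
import pickle
from cell import ctrl,ik,vision
from scipy.spatial.transform import Rotation as Ro
def down(a): a=np.radians(a); y=np.array([np.cos(a),np.sin(a),0]); z=np.array([0,0,-1.]); return np.c_[np.cross(y,z),y,z]
p=np.array(ctrl.current_eef_pos()); ctrl.line_to(p+[0,0,.12],feed=.25)
def look(n,p,angs):
    best=None
    for a in angs:
        q=ik(p,down(a))
        if q is not None: 
            q=np.array(q); d=abs(q-ctrl.current_joint_positions()).max()
            if best is None or d<best[0]: best=(d,q,a)
    print(n,best); ctrl.movej(best[1]); ctrl.wait(.3)
    M=vision.camera_model("wrist"); im=vision.snapshot("wrist"); cv2.imwrite(f"pics/{n}.png",im[:,:,::-1]); pickle.dump(M,open(n+".pkl","wb"))
    print(M["pose"][:3,3],-M["pose"][:3,2],ctrl.current_clock())
look("mix",[.52,.27,.33],[90,-90])
look("rack",[.45,-.34,.33],[90,-90,0,180])
E
```

```text
mix (np.float64(62.44615154321218), array([21.2376, 23.323 , 21.71  , 88.387 ,  0.    , 21.2376]), 90)
[0.4524 0.2704 0.4739] [ 0.267   0.0016 -0.9637] 2.475
rack (np.float64(64.81691861313884), array([-43.5171,  20.4144,  17.4048,  86.9904,   0.    , -43.5171]), 90)
[ 0.3831 -0.3399  0.4738] [ 0.2668  0.0014 -0.9637] 5.025
```

```bash
python3 - <<'E'
from h import *
a,b=[cv2.resize(cv2.imread(f"pics/{n}.png"),(400,300)) for n in("mix","rack")]
m=cv2.imread("pics/mix.png")
cv2.imwrite("pics/v2.png",np.hstack([a,b]))
for n,cols in(("mix",("blue","red","green","yellow")),("rack",("blue","orange","green"))):
    im=cv2.imread(f"pics/{n}.png")[:,:,::-1].copy()
    for c in cols:
        for cc,s in blobs(im,c,amin=40)[1]: print(n,c,cc.round(1),s)
E
```

```text
mix blue [243.4 209.1] [240 145  11 136 772]
mix blue [ 12.6 162.9] [  8 147  11  33 228]
mix blue [ 78.1 161.7] [ 73 148  11  29 186]
mix blue [ 93.9 161.6] [ 88 150  12  25 220]
mix blue [428.7 218.1] [415 159  29 119 964]
mix blue [ 96.8 204.2] [ 92 192  11  25 209]
mix blue [ 81.9 206.1] [ 76 194  12  27 168]
mix blue [ 19.9 212.7] [ 15 198  11  31 214]
mix red [187.6 253.9] [178 247  19  14 197]
mix red [ 39.5 285.2] [ 23 272  35  28 755]
mix green [352.4  42.1] [331  18  44  49 925]
mix green [223.9 198.5] [218 173  13  53 653]
mix green [186.2 229.3] [177 220  19  19 279]
mix yellow [185.3 200.4] [175 191  22  20 328]
rack blue [220. 206.] [206 193  29  28 595]
rack blue [502.6 210.4] [475 196  50  37 868]
rack blue [490.3 251.5] [463 235  50  43 839]
rack orange [302.5 220.8] [291 206  25  31 611]
rack orange [201.4 342.1] [181 325  39  38 810]
rack green [262.5 212.8] [ 203  168  123   91 5068]
rack green [350.5 314.9] [342 306  18  19 175]
```

View pics/v2.png

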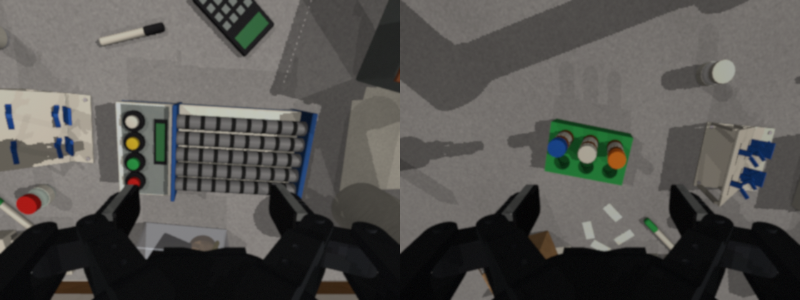

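In the mixer wrist view the keys lie in column ~186 (rows 171/200/229/254), the near blue plate is at column 243 and the far one at ~428, with the five rollers between. In the rack view the caps are at (220,206) blue and (302,221) orange. I'll look closer at the rollers for the groove.

```bash
python3 - <<'E'
from h import *
import pickle
from cell import vision
m=cv2.imread("pics/mix.png")
cv2.imwrite("pics/v3.png",cv2.resize(m[135:290,165:440],None,fx=2.9,fy=3.6,interpolation=cv2.INTER_CUBIC)[:600,:800])
S,D=vision.camera_model("scene"),vision.camera_model("side"); X=pickle.load(open("mix.pkl","rb")); K=pickle.load(open("rack.pkl","rb"))
g=cv2.cvtColor(m,cv2.COLOR_BGR2GRAY)[141:145, :].mean()
P={"white":((354,215.7),(252.7,179.7),(184.5,171)),"yellow":((345.6,224.9),(265.1,180.1),(185.3,200.4)),"green":((337.6,233.9),(277.2,179.5),(186.2,229.3))}
for k,q in P.items(): print(k,*tri(*[ray(M,*u) for M,u in zip((S,D,X),q)]), onz(X,*q[2],.1015))
P={"blue":((189.1,137.7),(252.7,335.4),(220.0,206)),"orange":((207.4,150),(259.5,299),(302.5,220.8))}
for k,q in P.items(): print(k,*tri(*[ray(M,*u) for M,u in zip((S,D,K),q)]), onz(K,*q[2],.1259), *[proj(M,tri(*[ray(M,*u) for M,u in zip((S,D,K),q)])[0])-u for M,u in zip((S,D,K),q)])
E
```

```text
white [0.504  0.1473 0.1035] 0.001679676123634868 [0.5048 0.1462 0.1015]
yellow [0.5418 0.144  0.1013] 0.0012721464929216404 [0.5419 0.144  0.1015]
green [0.5795 0.1422 0.1021] 0.0013944734825361287 [0.5804 0.1418 0.1015]
blue [ 0.4733 -0.4173  0.126 ] 0.0010447394523102236 [ 0.4733 -0.4176  0.1259] [ 0.21   -0.2163] [0.3673 0.3023] [ 0.2804 -0.0362]
orange [ 0.4942 -0.3212  0.1258] 0.0036900235862101487 [ 0.4916 -0.3197  0.1259] [ 1.2731 -0.186 ] [0.1591 0.478 ] [-1.3451  2.06  ]
```

View pics/v3.png

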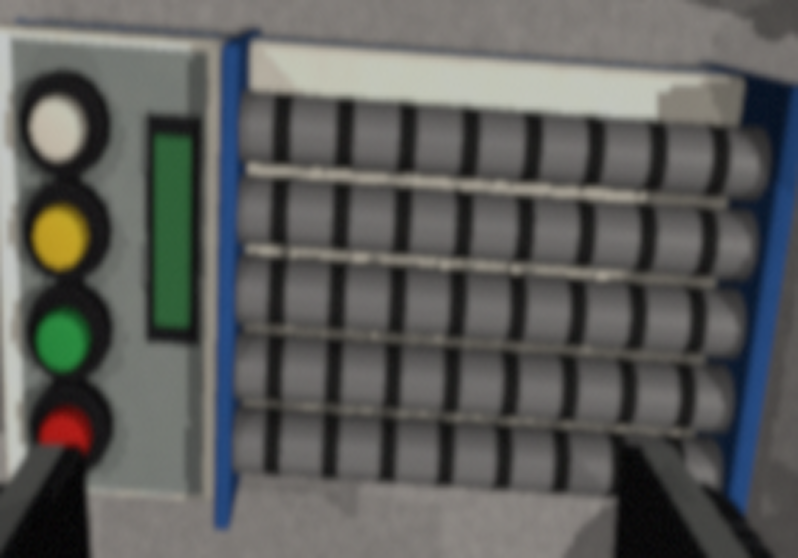

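```bash
python3 - <<'E'
from h import *
import pickle
X=pickle.load(open("mix.pkl","rb"))
px=lambda x,y:(165+(x+.5)/2.9-.5,135+(y+.5)/3.6-.5)
G=[((250,170),(725,203)),((248,250),(715,283)),((246,331),(705,360)),((246,405),(690,434))]
for a,b in G:
    A,B=onz(X,*px(*a),.085),onz(X,*px(*b),.085); d=B-A; print(A,B,"yaw",np.degrees(np.arctan2(-d[0],d[1])),"x at y=.33",A[0]+d[0]*(.33-A[1])/d[1])
for q in((240,210),(760,243),(238,295),(745,320)): print("roller end",onz(X,*px(*q),.097))
E
```

```text
[0.5211 0.2254 0.085 ] [0.5328 0.439  0.085 ] yaw -3.136707474427602 x at y=.33 0.5267909405281853
[0.5507 0.2236 0.085 ] [0.563  0.4379 0.085 ] yaw -3.263674231004151 x at y=.33 0.5568029371509776
[0.582  0.2218 0.085 ] [0.5932 0.4366 0.085 ] yaw -2.975252443339852 x at y=.33 0.5876559128229228
[0.6118 0.2209 0.085 ] [0.6234 0.4327 0.085 ] yaw -3.1454618563066945 x at y=.33 0.6177771414757574
roller end [0.5332 0.222  0.097 ]
roller end [0.5447 0.4509 0.097 ]
roller end [0.5644 0.2201 0.097 ]
roller end [0.5735 0.4478 0.097 ]
```

Measured: groove yaw is −3.1°, the bed is at (0.557, 0.335, 0.1086) with a 30.3 mm pitch and a 229 mm roller span, which matches the given sizes. I'll plan the grasp, transfer and placing joints before moving.

```bash
cat > plan.py <<'E'
from h import *
T=np.array([.4733,-.4175]); BED=np.array([.557,.335,.1086]); YM=np.array([np.sin(np.radians(3.1)),np.cos(np.radians(3.1)),0])
HG,E=.097,.007   # grasp height; TCP past the tube axis
U=np.array([0,0,1.])
def Rg(az,t):
    a,b=np.radians([az,t]); h=np.array([np.cos(a),np.sin(a),0]); z=np.sin(b)*h-np.cos(b)*U
    y=np.cross(h,U); return np.c_[np.cross(y,z),y,z]
def Rp(s,t):  # same tube-in-tool attitude, cap along s*YM
    b=np.radians(t); c=s*YM; z=-np.cos(b)*c-np.sin(b)*U; x=np.sin(b)*c-np.cos(b)*U
    return np.c_[x,np.cross(z,x),z]
def grasp(az,t): R=Rg(az,t); return np.r_[T,HG]+E*R[:,2],R
# grasp is HG-.005=92 mm from bottom, tube middle at 65 mm
def place(s,t,dz=0): R=Rp(s,t); return BED+s*YM*(HG-.005-.065)+E*R[:,2]+[0,0,dz],R
E
python3 - <<'E'
from plan import *
from cell import ik,ctrl
f=lambda p,R:(lambda q:None if q is None else np.round(q))(ik(p,R))
for t in(75,80,84):
  for az in(25,32,40,48):
    p,R=grasp(az,t); print(t,az,f(p,R),f(p-.09*R[:,2],R),f(p+[0,0,.2],R))
  for s in(1,-1): print("place",t,s,f(*place(s,t)),f(*place(s,t,.1)))
E
```

```text
75 25 [-75.  51.  -7.  66.  72.  55.] [-84.  54.   2.  87.  66.  38.] [-75.  37.   1.  88.  72.  55.]
75 32 [-75.  57.   5.  85.  68.  41.] [-82.  61.  14. 100.  62.  30.] [-75.  45.  12. 104.  68.  41.]
75 40 [-73.  64.  18. 100.  63.  31.] [-80.  68.  29. 113.  57.  24.] [-73.  52.  25. 118.  63.  31.]
75 48 [-72.  70.  31. 112.  57.  24.] None None
place 75 1 [ 33.  45.  23.  77. -12. 127.] [ 33.  44.  36.  91. -12. 127.]
place 75 -1 [ 17.  27.  -8.  49.  14. -70.] [ 17.  24.   1.  63.  14. -70.]
80 25 None [-84.  61.   5.  97.  68.  26.] None
80 32 [-75.  63.  10.  96.  70.  30.] [-83.  66.  18. 108.  64.  21.] [-75.  49.  14. 113.  70.  30.]
80 40 [-74.  69.  22. 109.  64.  22.] [-80.  73.  33. 121.  58.  16.] None
80 48 [-72.  75.  36. 121.  58.  17.] None None
place 80 1 [ 31.  41.  17.  72.  -8. 125.] [ 31.  40.  29.  85.  -8. 125.]
place 80 -1 [ 19.  28.  -5.  53.   9. -68.] [ 19.  25.   5.  66.   9. -68.]
84 25 None [-85.  66.   9. 105.  70.  16.] None
84 32 [-75.  68.  14. 106.  72.  19.] [-83.  71.  21. 116.  64.  13.] None
84 40 [-74.  74.  26. 117.  65.  13.] None None
84 48 None None None
place 84 1 [ 30.  39.  13.  68.  -5. 123.] [ 30.  37.  25.  81.  -5. 123.]
place 84 -1 [ 21.  30.  -3.  55.   5. -66.] [ 21.  27.   8.  69.   5. -66.]
```

```bash
python3 - <<'E'
from plan import *
from cell import ik,ctrl,gripper_to,vision
gripper_to(.055,20)
p,R=grasp(32,79); pre=p-.09*R[:,2]
for up in(.12,.09,.06):
    if ik(pre+[0,0,up],R) is not None: break
print(up); ctrl.goto(pre+[0,0,up],R); ctrl.line_to(pre,feed=.12)
print(ctrl.line_to(p,feed=.06,f_stop=6),np.array(ctrl.current_eef_pos())-p,ctrl.current_contact_force(),ctrl.current_clock())
A=vision.snapshot("wrist");B=vision.snapshot("side")[270:420,170:370]
cv2.imwrite("pics/v4.png",np.hstack([cv2.resize(A,(400,300)),cv2.resize(B,(400,300))])[:,:,::-1])
E
```

```text
0.12
False [-0.0002 -0.0004  0.    ] [0.3191 0.2499 0.4155] 9.3
```

View pics/v4.png

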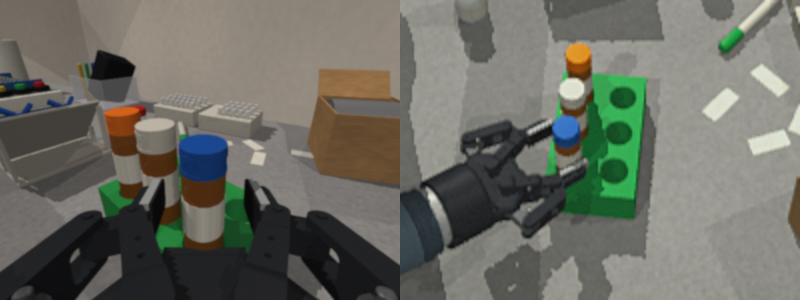

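The blue tube stands centred between the open fingers (wrist ~(203,200) in the half picture), and the left finger is clear of the white tube. Next: grip and lift.

```bash
python3 - <<'E'
from plan import *
from cell import ik,ctrl,gripper_to,vision
gripper_to(.024,20)
print(ctrl.current_grip_width(),ctrl.current_grip_force(),ctrl.current_contact_force())
p,R=grasp(32,79)
ctrl.line_to(p+[0,0,.06],feed=.05,f_stop=8); print(ctrl.current_contact_force())
up=max(u for u in(.1,.13,.16,.2,.22) if ik(p+[0,0,u],R) is not None)
ctrl.line_to(p+[0,0,up],feed=.1)
print(up,ctrl.current_grip_width(),ctrl.current_grip_force(),ctrl.current_contact_force(),ctrl.current_clock())
A=vision.snapshot("wrist");B=vision.snapshot("side")[220:420,170:437]
cv2.imwrite("pics/v5.png",np.hstack([cv2.resize(A,(400,300)),cv2.resize(B,(400,300))])[:,:,::-1])
E
```

```text
0.029290309326584867 22.226915583014488 [ 0.821  -0.1927 -0.2729]
[ 0.399  -0.3335 -1.2813]
0.22 0.028909812453148363 22.205854430794716 [ 0.4067 -0.2343 -1.4642] 12.8417
```

View pics/v5.png

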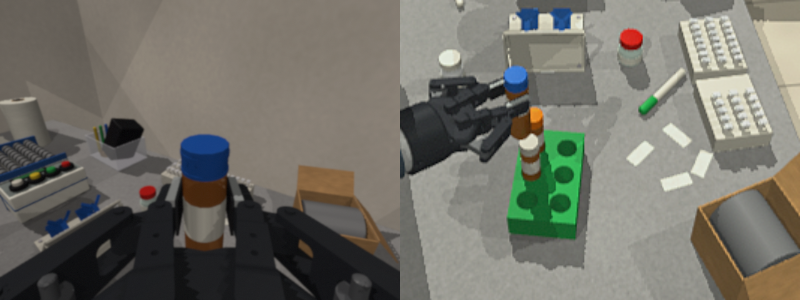

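The tube is lifted clear and straight in the grip. I'll carry it over the mixer and check.

```bash
python3 - <<'E'
from plan import *
from cell import ik,ctrl,gripper_to,vision
p,R=place(-1,79,.12)
ctrl.goto(p,R)
p,R=place(-1,79,.035); ctrl.line_to(p,feed=.1); ctrl.wait(.3)
print(ctrl.current_grip_width(),ctrl.current_grip_force(),ctrl.current_contact_force(),ctrl.current_clock(),np.array(ctrl.current_eef_pos())-p)
A=vision.snapshot("scene");B=vision.snapshot("side"); cv2.imwrite("pics/sc6.png",A[:,:,::-1]); cv2.imwrite("pics/sd6.png",B[:,:,::-1])
k=lambda I,x,y,w,h:cv2.resize(I[y:y+h,x:x+w],(400,500),interpolation=cv2.INTER_CUBIC)
cv2.imwrite("pics/v6.png",np.hstack([k(A,330,170,140,175),k(B,220,60,112,140)])[:,:,::-1])
S,D=vision.camera_model("scene"),vision.camera_model("side")
b=BED+[0,0,.035]
for M in(S,D): print("expect bottom,cap",proj(M,b+YM*.065),proj(M,b-YM*.065))
E
```

```text
0.028735134702593576 22.164267897605896 [-0.4102  0.8362  0.2308] 16.8583 [0.0003 0.0001 0.0005]
expect bottom,cap [460.8418 262.1992] [398.8952 235.159 ]
expect bottom,cap [264.9425 122.7973] [265.7306 145.0714]
```

View pics/v6.png

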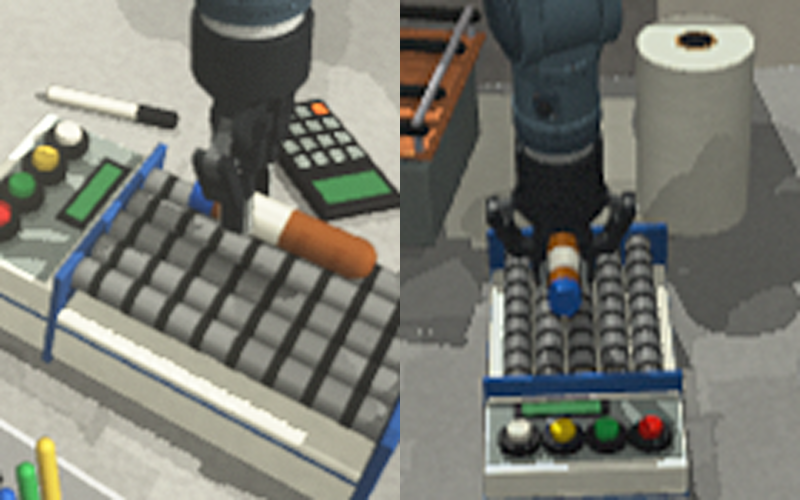

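The tube ends fall on the predicted pixels: scene bottom (461,262) and side cap end (266,145). It is level and lined up with the groove, so I'll lower it gently.

```bash
python3 - <<'E'
from plan import *
from cell import ik,ctrl,gripper_to,vision
p,R=place(-1,79,.006); ctrl.line_to(p,feed=.04)
print("f",ctrl.current_contact_force())
p,R=place(-1,79,-.003); print(ctrl.line_to(p,feed=.006,f_stop=1.5))
print(np.array(ctrl.current_eef_pos())-place(-1,79)[0],ctrl.current_contact_force(),ctrl.current_wrist_torque(),ctrl.current_clock(),ctrl.current_grip_width())
E
```

```text
f [ 0.4447  1.0351 -0.2338]
True
[-0.     -0.      0.0002] [ 0.0926 -1.212   5.0108] [-0.0919 -0.0309  0.0375] 18.7917 0.028927855184091113
```

Contact came within 0.2 mm of the predicted height. Releasing and backing off.

```bash
python3 - <<'E'
from plan import *
from cell import ik,ctrl,gripper_to,vision
gripper_to(.036); gripper_to(.055)
print(ctrl.current_contact_force(),ctrl.current_grip_width())
p=np.array(ctrl.current_eef_pos()); R=ctrl.current_orientation(); z=np.array(R)[:,2]
ctrl.line_to(p-.04*z,feed=.06); ctrl.line_to(p-.11*z,feed=.15); gripper_to(0,20)
print(ctrl.current_clock())
A=vision.snapshot("scene");B=vision.snapshot("side")
k=lambda I,x,y,w,h:cv2.resize(I[y:y+h,x:x+w],(400,500),interpolation=cv2.INTER_CUBIC)
cv2.imwrite("pics/v7.png",np.hstack([k(A,330,170,140,175),k(B,220,60,112,140)])[:,:,::-1])
E
```

```text
[-0.8166  0.213   0.3358] 0.05492590090313577
21.3583
```

View pics/v7.png

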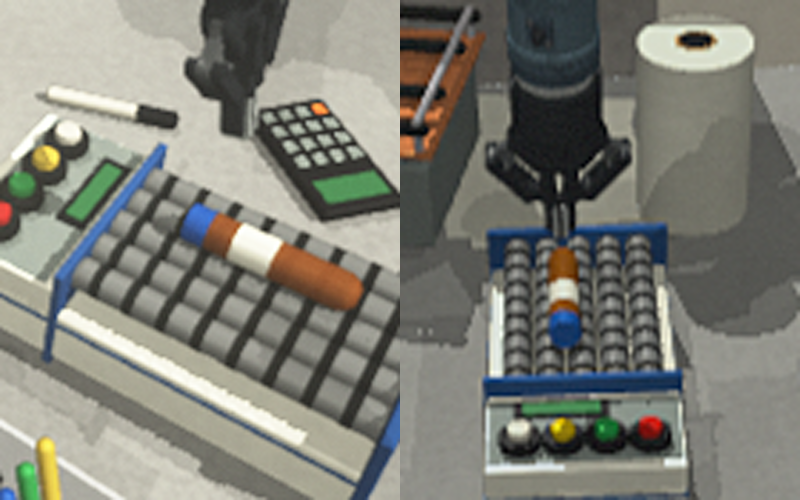

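The tube lies level in the second groove, released, with its cap towards the keys. Now I'll press the keys.

```bash
python3 - <<'E'
from plan import *
from cell import ik,ctrl,gripper_to,vision
y=YM; z=-U; R=np.c_[np.cross(y,z),y,z]
K=[(.5042,.1463),(.5419,.1442),(.5799,.142)]
p=np.array(ctrl.current_eef_pos()); q=np.r_[K[0],.20]
print(p,ctrl.current_grip_width()); ctrl.goto(q,R)
for k in K:
    ctrl.line_to(np.r_[k,.125],feed=.12); ctrl.line_to(np.r_[k,.109],feed=.04)
    f0=np.array(ctrl.current_contact_force())
    s=ctrl.line_to(np.r_[k,.091],feed=.008,f_stop=7)
    print(s,np.array(ctrl.current_eef_pos()),np.array(ctrl.current_contact_force())-f0,ctrl.current_clock())
    ctrl.wait(.2)
    ctrl.line_to(np.r_[k,.125],feed=.06)
    ctrl.line_to(np.r_[k,.135],feed=.06)
E
```

```text
[0.5536 0.2881 0.2086] -8.072425816831453e-05
True [0.5043 0.1463 0.1011] [0.2073 0.2606 4.993 ] 25.2583
True [0.5419 0.1442 0.101 ] [-0.5912 -0.2542  4.3967] 28.5417
True [0.58   0.142  0.1011] [-0.1628 -0.5908  4.3373] 31.8333
```

Each key stopped at z = 0.101 with over 7 N, more than the 4 N at the bottom of travel, so all three bottomed. I'll back away, take a last look and hand in.

```bash
python3 - <<'E'
from plan import *
from cell import ctrl,vision
p=np.array(ctrl.current_eef_pos()); ctrl.line_to([p[0]-.1,p[1]-.02,.30],feed=.2); ctrl.wait(.5)
print(ctrl.current_contact_force(),ctrl.current_clock())
A=vision.snapshot("scene");B=vision.snapshot("side")
cv2.imwrite("pics/v8.png",np.hstack([cv2.resize(A[110:360,140:473],(400,300)),cv2.resize(B[110:390,90:463],(400,300))])[:,:,::-1])
E
```

```text
[-0.2201  0.149   0.0609] 34.525
```

View pics/v8.png

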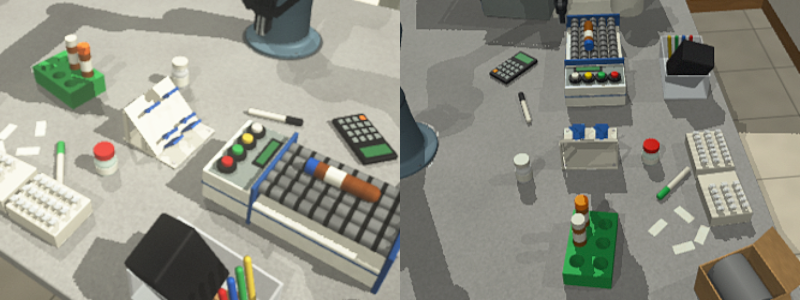

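The tube lies in the groove (scene crop ~(342,178)), the white and orange tubes are still in the rack, and the jar is in place. The arm is clear of everything.

```bash
python3 -c "
from cell import job
print(job.finish_job())"
```

```text
the job is handed in; nothing more can be done
None
```

The blue-capped tube is lying in a mixer groove and released. The white, yellow and green keys were each pressed down in that order, judged by force and stop height as key travel can't be read. The job was handed in at about 35 s, with the red key, the other two tubes and the jar left alone.

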